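Load a coupon carrier through the analyser's sprung flap

TASK

Load the coupon carrier with the blue handle into the bench analyser: set it in the loading tray, nose towards the orange flap, and slide it gently, without ramming, through the sprung flap and on down the lane until its nose meets the hidden seat plunger and pushes it in by about 5 mm - feel for it, and never push the plunger to the end of its 12 mm travel. Then let go and leave the carrier lying in the lane against the plunger with the flap shut behind it. Leave everything else on the bench where it is.

Things in the scene. Friction and masses are not known exactly. Their poses are not given: they have to be found in the camera images.
- carrier_handle (a point): Point on the axis of the BLUE post of the carrier to load, 60 above the carrier's underside, 102 behind its nose, 18 ahead of its tail. Post 20 along x 16 across, top 78 above the underside. Carrier: grey bar 120 long x 44 wide x 22 high, 130-230 g, nose corners bevelled 13 x 13, steel coupon with dark spot on top. x axis = towards the nose, z = up.
- spare_handle (a point): The same point of an identical but empty carrier with a WHITE post; it stays where it is. The two stand side by side on the left of the bench, in either order.
- analyser: Bench analyser, fixed: white hood 260 x 300 x 190 high with a low open lane in front. Origin: on the bench below the middle of the shut flap; x = loading direction (tray to hood), y = left looking along x, z up. Along x: tray -150 to 0, flap 0, lane 0 to 170, hood front face 170. Floor of tray and lane is 8 above the bench. The carrier goes in along y = 0.
- tray_mid (a point): Point on the tray floor on the lane's centre line, 70 before the shut flap (analyser frame -70, 0, 8), axes as the analyser's. Two grey guides, 26 above the bench, narrow from 76 apart at the tray's outer end to 51 apart at the flap; the tray is open above.
- lane_mid (a point): Point on the lane floor on the centre line, 100 past the shut flap (analyser frame 100, 0, 8). Inner wall faces 25 to the right and 36 to the left of it (the extra room is for the opened flap), walls 38 above the bench. Lips from 50 to 170 past the flap, 34 to 38 above the bench, leave a 30 wide slot on the centre line for the post, so the carrier only gets in through the flap.
- flap (a joint): Angle (rad) of the orange sprung flap. 0 = shut across the lane; grows to 1.6 as it swings inwards towards the hood, never outwards. Its spring resists with 0.5 N at the free edge when shut, 1.3 N when open; pushing the nose in takes up to 8 N for 20 mm, as it bears near the hinge, then 1 to 2 N. It rubs on the carrier's left side and shuts by itself once the carrier's tail is 50 past the flap line.
- seat (a joint): Travel (m) of the brass seat plunger (36 wide, 16 high) in the lane under the hood: 0 = out, as at the start, 0.012 = bottomed. Starts to give at 6 to 7 N, no spring: stays where it is pushed. The nose meets it somewhere from 178 to 203 past the flap line, different each time, out of sight: found only by feel or by this value growing.
- dish_a: Clear sample dish, 90 across, 14 high, with a coupon and fragments; stays. Origin at its underside.
- dish_b: Another such dish; stays.
- dish_c: Another such dish; stays.
- jar: Clear sample jar with white lid, 60 across, 50 high; stays.
- meter: Black hand-held meter with red dial, 70 x 130 x 38 high, lying; stays.
- tweezers: Steel tweezers, 120 long, 7 high, lying; stay.
- flap_pin (a point): On the orange flap: this point lies on its hinge pin, 21 above the bench. It is 50 long, 4 thick, 11 to 31 above the bench. Hinge pin: vertical, on the lane's left side, at 0, +27 in the analyser's frame. Shut, its axes are the analyser's and it runs along its -y.
- carrier: The blue-handled carrier; origin under the middle of its base; x axis = towards the nose, z = up.
There are look-alikes about, which are no part of the job. What is shaped like the carrier but pink is not meant.

How it is judged:
On the way, in this order (a step that is already met when the one before it is completed fails the run):
1. the carrier itself pushes the flap open by more than 0.8 rad (value of joint flap above 0.8 rad and contact force between flap and carrier above 0.2 N), for 0.1 s.
2. the carrier, wholly past the shut flap, has pushed the seat plunger in by 2 mm or more (value of joint seat above 0.002 m and value of joint flap below 0.08 rad and x of carrier_handle in the frame of analyser above 0.065 m), for 0.2 s.
At the end, for the whole second after the job is handed in: The blue-handled carrier lies at rest in the lane beyond the flap (its post 65 to 115 mm past the flap and within 12 mm right or 16 mm left of the centre line, flat within 0.08 rad, in line within 0.12 rad), the seat plunger is pushed in by 2 to 9 mm, and the flap is shut (within 0.08 rad) (all of step 2 and x of carrier_handle in the frame of analyser below 0.115 m and y of carrier_handle in the frame of analyser between -0.012 and 0.016 m and angle between the x axis of carrier_handle and the x axis of analyser, either way round below 0.12 rad and angle between carrier_handle's own z axis and vertical below 0.08 rad and value of joint seat below 0.009 m and linear speed of carrier below 0.01 m/s); the robot touches nothing.
It fails at once if while it is slid on through the flap and along the lane (post less than 95 mm before the flap), the carrier is pressed against the analyser, its flap or its plunger with more than 25 N (contact force between carrier and analyser above 25 N and x of carrier_handle in the frame of analyser above -0.095 m).
It fails at once if the seat plunger is pushed in to the end of its travel (more than 10 mm) (value of joint seat above 0.01 m).
It fails at once if the fingers hold the flap (contact force between the fingers and flap above 1 N).
It fails at once if the spare carrier is moved by more than 15 mm (distance of spare_handle from where it was at the start of the episode above 0.015 m).
It fails at once if another thing on the bench is moved by more than 25 mm (distance of any of dish_a, dish_b, dish_c, jar, meter, tweezers from where it was at the start of the episode above 0.025 m).
It also fails if it takes over 64 s, if anything falls off the work surface, if the arm or the gripper's body presses on something with over 40 N, if the wrist force passes 120 N, or if a joint passes its speed limit or range.

ROBOT

A 6-joint arm with a two-finger parallel gripper is mounted at the origin on the work surface. World frame = base frame: x ahead of the robot, y to its left, z up, the work surface at z = 0. Lengths are in m, angles in rad, forces in N, time in s.
With the tool pointing down it reaches from about 0.375 to 0.9 m from the base axis. Payload 3.1 kg.
Tool frame: the origin (TCP) lies at the very end of the fingers, on their centre line; the grasp point (between the pads) lies robot.grasp_offset behind it (robot.grasp_offset is the distance from the TCP to the grasp point, in m); z points along the fingers, y is the direction in which the jaws open and shut (so a half turn about z gives the same grasp; the last joint's range is limited). The gripper opens to 87 mm and grips with 3 to 60 N. Pads are 19 mm wide; open, the fingers measure 117 mm over their backs; the gripper's body (75 mm by 190 mm) begins 51 mm behind the grasp point.
Start: joints at [1.115, 0.527, 1.433, -0, 1.181, -0.178], TCP at [0.171, 0.601, 0.223] pointing down, gripper open.
Joint ranges: [-3.08, 3.08], [-0.75, 2.2], [0.22, 2.44], [-1.43, 4.57], [0, 2.65], [-2.85, 2.85]. Speed limits (rad/s): [2.79, 2.79, 3.14, 3.14, 3.14, 3.14].

INTERFACE

Orientations are given as a unit quaternion [x, y, z, w].
In Python, from rig import robot gives the robot as it stands.
- The arm moves only by the tool drive_tool, never from a script. Its argument "targets" is one flat list of numbers, 6 for each row, row after row: the shift along the tool's x, y, z in cm, then the turn, a rotation vector about the tool's x, y, z in degrees. A call has 1 to 12 rows; each row is the pose to reach, as a shift and turn from the pose commanded when the call began, along the tool's axes at that moment; what a row does not reach only later rows make up. A row lasts 1/12 s, in which the tool goes at most 41.7 mm and 7.16 degrees, less where a joint would pass 70% of its speed; a pose out of reach is approached as far as the arm can. A call with a gripper value outside its range is refused whole. "grip" is the gripper command: -1 is fully open, 1 is shut, values between are in proportion, set as the call begins (left out, the last holds). The fingers move at their own pace and stop on an object; "squeeze" is the grip in N (left out, the last holds). Time passes only in rows, so rows that repeat a pose let the fingers close. It gives the time, the measured TCP pose, the force and the opening at its end, in the units of the state.
- robot.get_obs(): the state, without advancing time (a new reading comes with each control period).
- robot.camera(name): name is "scene" or "side" or "wrist"; returns (picture, depth): 400x640x3 uint8, red, green, blue; 400x640 float32, m along the optical axis (not along the pixel's ray), 0 where there is no reading.
- robot.calibration(name): a dict with "mtx" (3x3 intrinsics, pixels), "R" (3x3) and "t" (3): a world point X has camera coordinates R X + t; the wrist camera has in their place "hand_eye" (4x4, takes a point from camera to tool coordinates, whose origin is the TCP and whose axes are the flange's). Camera axes: x right, y down, z forward; pixel columns grow to the right and rows downward; lengths in m; the calibration is good to about 2 mm. A picture is of the moment at which its call begins: read the wrist's pose just before it. calibration takes no time and is no camera call.
- robot.hand_in(): hands the job in, once; it reports no verdict.
The state is a dict: "time": time; "q": joint angles; "joint_velocities": joint speeds; "joint_torque": joint torques, N m; "position": TCP position; "tool_rot": TCP orientation; "ft_force": force on the tool from outside, world axes, zero at the start; "moment": the same for the moment, N m; "grip_width": finger opening in m.
Only numpy, scipy, OpenCV 4.12 (cv2) and the standard library are available. Lean on these libraries where they do the work, as an engineer would, in place of code of your own. Each camera call takes 0.05 s, during which the arm holds its last target.

## Working session

There is one attempt and no reset: what is moved stays moved. The work goes in short steps, Python scripts to look and compute and a tool call to move; the robot and the scene stay as the last step left them, time stands still between calls to the robot, and variables do not carry over. Pictures are saved under pics/ and viewed, and the job is handed in when it is done.

Besides the shell and the picture viewer there is one more tool, called in YAML: its name, and indented under it one key for each argument. drive_tool: Moves the arm, as the interface text tells. Its arguments: {"type":"object","properties":{"targets":{"type":"array","items":{"type":"number"}},"grip":{"type":"number"},"squeeze":{"type":"number"}},"required":["targets"]}

```bash
mkdir -p pics; ls; cat > h.py <<'E'
import numpy as np, cv2
from scipy.spatial.transform import Rotation as R
from rig import robot
def save(n,img): cv2.imwrite('pics/'+n+'.png',img[:,:,::-1])
def world(name,u,v,z=None,depth=None,pose=None):
    c=robot.calibration(name); K=np.array(c['mtx'])
    r=np.linalg.inv(K)@np.array([u,v,1.])
    if 'R' in c:
        Rm=np.array(c['R']);t=np.array(c['t']); o=-Rm.T@t; d=Rm.T@r
    else:
        H=np.array(c['hand_eye']); p,q=pose; Rt=R.from_quat(q).as_matrix()
        o=Rt@H[:3,3]+p; d=Rt@H[:3,:3]@r
    s=depth if depth is not None else (z-o[2])/d[2]
    return o+s*d
E
python3 - <<'E'
from h import *
o=robot.get_obs(); print(o); print(robot.grasp_offset)
for n in ['scene','side','wrist']:
    im,d=robot.camera(n); save(n+'0',im); np.save(n+'0.npy',d); 
    c=robot.calibration(n); print(n,c)
E
```

```text
pics
{'time': 0.0, 'q': array([ 1.11547391e+00,  5.28483902e-01,  1.43391618e+00,  1.89409115e-05,
        1.18142071e+00, -1.78499894e-01]), 'joint_velocities': array([ 0.00085154,  0.00250308,  0.0011086 ,  0.00021892, -0.00101936,
       -0.00167897]), 'joint_torque': array([-3.10148152e-04, -4.40039027e+01, -1.76599056e+01,  6.33459887e-02,
        5.81306848e-02, -1.66247028e-04]), 'position': array([0.1704446 , 0.60053163, 0.22155635]), 'tool_rot': array([ 1.37973230e-01,  9.90435332e-01, -1.05586061e-03, -3.55501663e-04]), 'ft_force': array([-0.13079951, -0.79766818,  0.36843503]), 'moment': array([-0.01806905, -0.03063047,  0.00194955]), 'grip_width': 0.08704564075198169}
0.0187
scene {'mtx': array([[497.67098737,   0.        , 316.77575162],
       [  0.        , 497.67098737, 201.87142542],
       [  0.        ,   0.        ,   1.        ]]), 'R': array([[-0.14410234,  0.98951118, -0.01010603],
       [ 0.60367151,  0.07981121, -0.79322814],
       [-0.78410154, -0.12040676, -0.60884069]]), 't': array([-0.06792074, -0.24333008,  1.52890785])}
side {'mtx': array([[476.457508
[... 163 characters left out ...]
-0.44040516,  0.00472242],
       [-0.27603389, -0.57099856, -0.77315324],
       [ 0.34319717,  0.69282316, -0.63420168]]), 't': array([-0.38909985,  0.25584636,  0.88377088])}
wrist {'mtx': array([[351.11189087,   0.        , 316.62108853],
       [  0.        , 351.11189087, 202.82254906],
       [  0.        ,   0.        ,   1.        ]]), 'hand_eye': array([[ 9.66616160e-04, -9.70272960e-01, -2.42011257e-01,
         6.51279671e-02],
       [ 9.99999383e-01,  1.07043591e-03, -2.97504561e-04,
         8.87282737e-04],
       [ 5.47718170e-04, -2.42010820e-01,  9.70273396e-01,
        -1.62169307e-01],
       [ 0.00000000e+00,  0.00000000e+00,  0.00000000e+00,
         1.00000000e+00]])}
```

View pics/scene0.png

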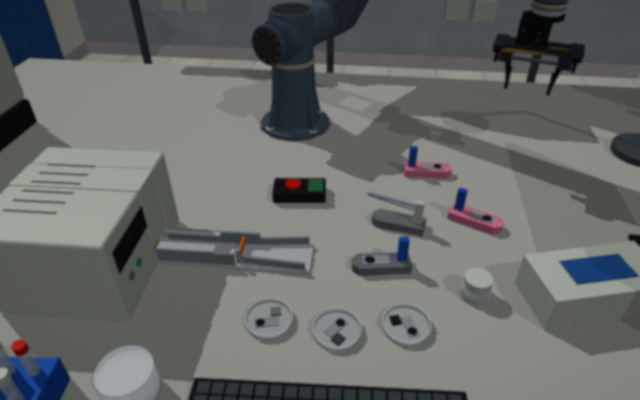

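View pics/side0.png

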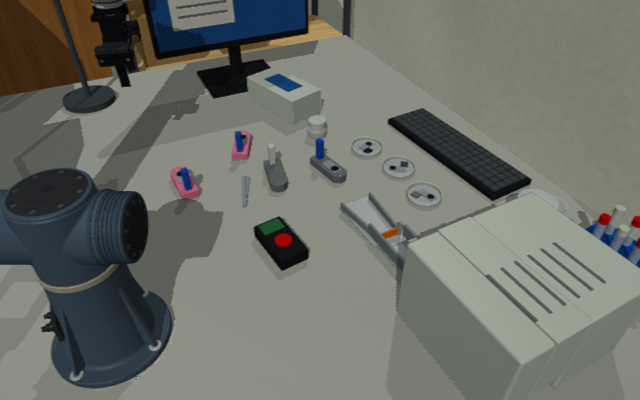

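View pics/wrist0.png

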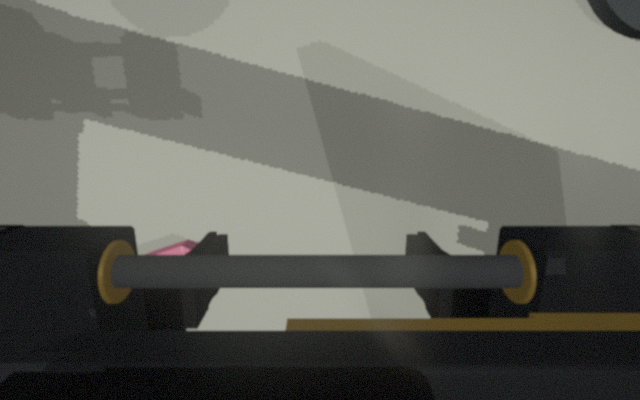

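```bash
python3 - <<'E'
from h import *
a=cv2.imread('pics/scene0.png')[185:315,140:500]; cv2.imwrite('pics/sc.png',cv2.resize(a,None,fx=2.2,fy=2.2,interpolation=cv2.INTER_CUBIC))
a=cv2.imread('pics/side0.png')[110:280,220:480]; cv2.imwrite('pics/sd.png',cv2.resize(a,None,fx=3,fy=3,interpolation=cv2.INTER_CUBIC))
for n in ['scene','side']:
    im=cv2.imread(f'pics/{n}0.png'); hsv=cv2.cvtColor(im,cv2.COLOR_BGR2HSV); D=np.load(n+'0.npy')
    for nm,lo,hi in [('blue',(105,120,40),(130,255,255)),('orange',(5,150,100),(20,255,255)),('pink',(160,80,80),(176,255,255))]:
        m=cv2.inRange(hsv,lo,hi)
        k,l,s,c=cv2.connectedComponentsWithStats(m)
        for i in range(1,k):
            if s[i,4]>15:
                ys,xs=np.where(l==i); d=D[ys,xs]; ok=d>0
                W=np.array([world(n,x,y,depth=dd) for x,y,dd in zip(xs[ok],ys[ok],d[ok])])
                print(n,nm,s[i],c[i].round(1),np.median(W,0).round(3) if len(W) else '', np.percentile(W,[3,97],axis=0).round(3).tolist() if len(W) else '')
E
```

```text
scene blue [   0    0   63   66 2988] [27.2 29.9] [-0.858 -1.475 -0.056] [[-1.03, -1.486, -0.212], [-0.697, -1.465, 0.08]]Traceback (most recent call last):
  File "<stdin>", line 12, in <module>
  File "h.py", line 6, in world
    c=robot.calibration(name); K=np.array(c['mtx'])
ValueError: time passes only in moves, steps and waits
```

View pics/sc.png

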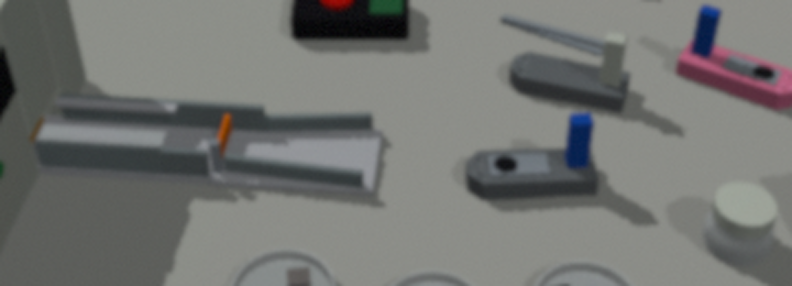

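View pics/sd.png

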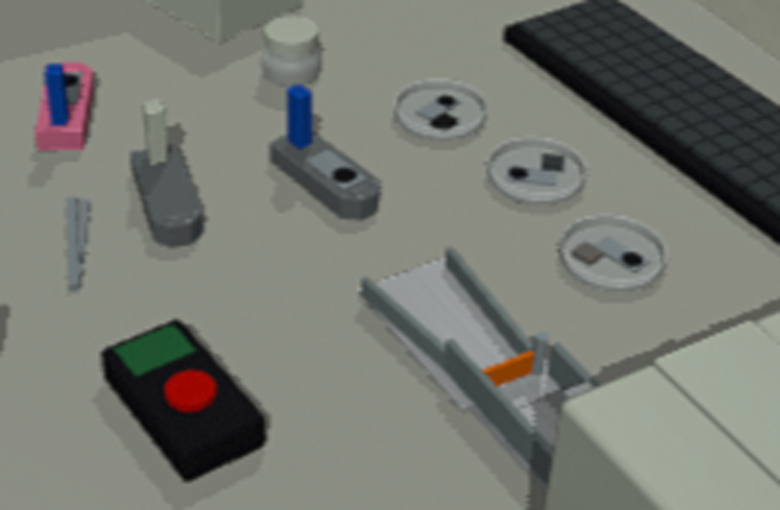

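```bash
python3 - <<'E'
from h import *
import pickle
pickle.dump({n:robot.calibration(n) for n in ['scene','side','wrist']},open('cal.pkl','wb'))
E
sed -i "s/^def world/import pickle,os\nCAL=pickle.load(open('cal.pkl','rb')) if os.path.exists('cal.pkl') else {}\ndef world/; s/c=robot.calibration(name)/c=CAL[name]/; s/^from rig import robot/import rig\nrobot=rig.robot/" h.py
cat > an.py <<'E'
from h import *
for n in ['scene','side']:
    im=cv2.imread(f'pics/{n}0.png'); hsv=cv2.cvtColor(im,cv2.COLOR_BGR2HSV); D=np.load(n+'0.npy')
    for nm,lo,hi in [('blue',(105,120,40),(130,255,255)),('orange',(5,150,100),(20,255,255))]:
        m=cv2.inRange(hsv,lo,hi)
        k,l,s,c=cv2.connectedComponentsWithStats(m)
        for i in range(1,k):
            if 15<s[i,4]<700:
                ys,xs=np.where(l==i); d=D[ys,xs]; ok=d>0
                W=np.array([world(n,x,y,depth=dd) for x,y,dd in zip(xs[ok],ys[ok],d[ok])])
                print(n,nm,s[i],c[i].round(1),np.median(W,0).round(3) if len(W) else '', np.percentile(W,[3,97],axis=0).round(3).tolist() if len(W) else '')
E
python3 an.py
```

```text
scene blue [409 146   8  20 123] [412.3 155.5] [0.233 0.35  0.055] [[0.227, 0.342, 0.027], [0.237, 0.357, 0.078]]
scene blue [455 188  12  22 162] [460.5 198.4] [0.404 0.456 0.056] [[0.397, 0.449, 0.028], [0.408, 0.464, 0.078]]
scene blue [397 237  12  24 225] [402.6 248.7] [0.588 0.328 0.055] [[0.578, 0.319, 0.025], [0.59, 0.337, 0.078]]
scene blue [  0 389   9  11  52] [  2.5 395.7] [ 0.994 -0.264  0.055] [[0.985, -0.274, 0.054], [1.005, -0.241, 0.079]]
scene orange [240 237   5  13  45] [241.8 242.5] [ 0.582 -0.006  0.029] [[0.568, -0.01, 0.019], [0.6, -0.005, 0.032]]
side blue [265  74  36  17 299] [282.7  82.2] [0.619 0.676 0.081] [[0.586, 0.623, 0.078], [0.652, 0.73, 0.083]]
side blue [235 131   8  21 124] [238.6 141. ] [0.395 0.448 0.054] [[0.387, 0.442, 0.022], [0.407, 0.468, 0.078]]
side blue [316 138   8  22 157] [319.5 148.4] [0.577 0.32  0.054] [[0.571, 0.315, 0.024], [0.587, 0.333, 0.078]]
side blue [180 168  12  22 151] [185.7 178.6] [0.225 0.341 0.056] [[0.217, 0.336, 0.024], [0.233, 0.355, 0.078]]
side blue [586 222  12  11  62] [591.8 227.5] [ 0.965 -0.218  0.059] [[0.938, -0.239, 0.054], [0.987, -0.212, 0.101]]
side blue [600 229  17  16 130] [607.9 237.3] [ 0.977 -0.252  0.055] [[0.943, -0.277, 0.052], [1.01, -0.239, 0.099]]
side blue [618 240  18  18 162] [626.5 249.2] [ 0.981 -0.292  0.055] [[0.948, -0.317, 0.052], [1.02, -0.282, 0.088]]
side blue [636 259   4   9  21] [638.  263.4] [ 0.97  -0.33   0.055] [[0.963, -0.337, 0.053], [0.983, -0.324, 0.058]]
side orange [ 70   8  20  61 153] [76.8 33.7] [0.062 1.525 0.05 ] [[0.056, 1.515, -0.096], [0.069, 1.537, 0.127]]
side orange [106  67   4  10  25] [107.6  71.1] [ 0.134  1.524 -0.137] [[0.129, 1.512, -0.158], [0.139, 1.533, -0.12]]
side orange [381 227  17  11 100] [389.9 232.4] [ 0.594 -0.01   0.023] [[0.573, -0.012, 0.012], [0.611, -0.006, 0.031]]
```

```bash
cat > hm.py <<'E'
from h import *
def cloud(n,D):
    c=CAL[n]; v,u=np.where(D>0); r=np.linalg.inv(c['mtx'])@np.stack([u,v,np.ones_like(u)]).astype(float)
    P=(np.array(c['R']).T@(r*D[v,u]-np.array(c['t'])[:,None])).T
    return P
if __name__=='__main__':
    for n in ['scene','side']:
        P=cloud(n,np.load(n+'0.npy'))
        x0,y0,s=0.42,-0.27,1000
        img=np.zeros((300,700),np.float32)
        m=(P[:,0]>x0)&(P[:,0]<x0+.3)&(P[:,1]>y0)&(P[:,1]<y0+.7)&(P[:,2]<0.1)
        for p in P[m]:
            i,j=int((p[0]-x0)*s),int((p[1]-y0)*s); img[i-1:i+2,j-1:j+2]=np.maximum(img[i-1:i+2,j-1:j+2],p[2])
        cv2.imwrite(f'pics/hm_{n}.png',cv2.applyColorMap(np.clip(img*255/0.08,0,255).astype(np.uint8),cv2.COLORMAP_JET))
E
python3 hm.py
```

```text
(no output)
```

View pics/hm_scene.png

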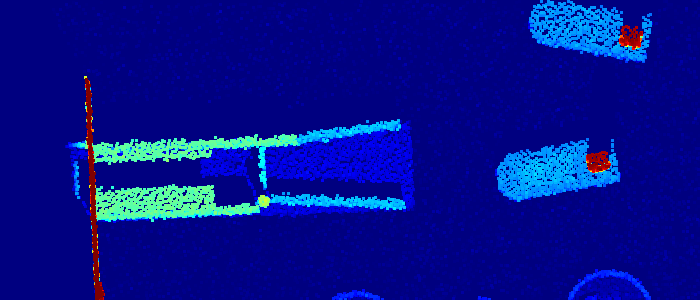

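View pics/hm_side.png

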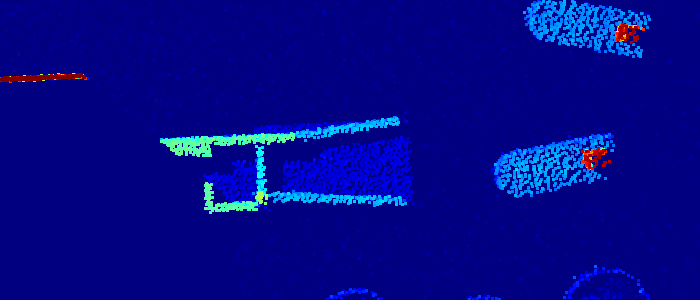

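```bash
cat > fit.py <<'E'
from hm import *
Ps=cloud('scene',np.load('scene0.npy'));Pd=cloud('side',np.load('side0.npy'))
def sel(P,x,y,z): return P[(P[:,0]>x[0])&(P[:,0]<x[1])&(P[:,1]>y[0])&(P[:,1]<y[1])&(P[:,2]>z[0])&(P[:,2]<z[1])]
# hood front (scene)
F=sel(Ps,(0.51,0.70),(-.19,-.16),(0.06,0.17)); a=np.polyfit(F[:,0],F[:,1],1); print('hood y=a x+b',a,len(F),np.std(F[:,1]-np.polyval(a,F[:,0])))
for nm,P in [('sc',Ps),('sd',Pd)]:
  print(nm,'bench z',np.median(sel(P,(.62,.68),(-.1,.1),(-.02,.02))[:,2]))
  L=sel(P,(.54,.66),(-.175,.03),(0.031,0.045)); print(nm,'lip z',np.median(L[:,2]))
  # edges along y bins, wall top
  for y in np.arange(-.16,.03,.02):
    q=L[(abs(L[:,1]-y)<.01)]; 
    if len(q)<5: continue
    xs=np.sort(q[:,0]); g=np.diff(xs); i=g.argmax(); print(round(y,3),'min',xs[0].round(4),'gap',xs[i].round(4),xs[i+1].round(4),'max',xs[-1].round(4),len(xs))
  G=sel(P,(.53,.64),(.03,.135),(.018,.032))
  for y in np.arange(.04,.135,.02):
    q=G[(abs(G[:,1]-y)<.01)]; xs=np.sort(q[:,0]); g=np.diff(xs); i=g.argmax(); print('guide',round(y,3),xs[0].round(4),xs[i].round(4),xs[i+1].round(4),xs[-1].round(4))
  C=sel(P,(.54,.64),(.21,.36),(.016,.03))
  r=cv2.minAreaRect((C[:,:2]*1000).astype(np.float32)); print('carrier rect',r)
  B=sel(P,(.55,.61),(.30,.36),(.074,.082)); print('post top',B[:,:2].mean(0),B[:,:2].min(0),B[:,:2].max(0),len(B))
  S=sel(P,(.42,.50),(.25,.40),(.016,.03)); print('spare rect',cv2.minAreaRect((S[:,:2]*1000).astype(np.float32)))
  B=sel(P,(.42,.50),(.30,.40),(.074,.082)); print('spare top',B[:,:2].mean(0),len(B))
  O=sel(P,(.555,.63),(-.02,.01),(.014,.033)); print('flapreg',np.polyfit(O[:,0],O[:,1],1),O[:,:2].min(0),O[:,:2].max(0))
E
python3 fit.py
```

```text
hood y=a x+b [ 0.05421799 -0.21006914] 2104 0.001132226457472288
sc bench z 0.00011183755412222486
sc lip z 0.036693348777527036
-0.16 min 0.5636 gap 0.5835 0.6077 max 0.6403 162
-0.14 min 0.5603 gap 0.5818 0.6085 max 0.6385 161
-0.12 min 0.5621 gap 0.58 0.6085 max 0.6401 163
-0.1 min 0.5592 gap 0.5808 0.6059 max 0.6388 167
-0.08 min 0.5593 gap 0.5788 0.6072 max 0.6364 163
-0.06 min 0.5577 gap 0.5769 0.6063 max 0.6348 140
-0.04 min 0.5594 gap 0.5673 0.6261 max 0.6342 75
-0.02 min 0.5557 gap 0.5684 0.618 max 0.6337 79
-0.0 min 0.5568 gap 0.5955 0.6161 max 0.6267 72
0.02 min 0.5552 gap 0.5631 0.5643 max 0.5648 31
guide 0.04 0.552 0.5626 0.6154 0.6258
guide 0.06 0.5483 0.5614 0.6155 0.6254
guide 0.08 0.5457 0.5567 0.6178 0.6265
guide 0.1 0.5414 0.5538 0.6177 0.6275
guide 0.12 0.5404 0.5496 0.6189 0.6288
carrier rect ((589.4713745117188, 287.1298828125), (48.672935485839844, 119.39004516601562), 9.901607513427734)
post top [0.58196898 0.32838737] [0.57225089 0.31879691] [0.58900827 0.33873651] 62
spare rect ((449.1971740722656, 319.67755126953125), (119.82569122314453, 48.47730255126953)
[... 459 characters left out ...]
5541 gap 0.5632 0.6128 max 0.6239 43
0.02 min 0.5537 gap 0.5601 0.5619 max 0.5619 21
guide 0.04 0.549 0.5601 0.6135 0.622
guide 0.06 0.5464 0.557 0.6157 0.6231
guide 0.08 0.5442 0.5526 0.616 0.6237
guide 0.1 0.5417 0.5494 0.617 0.6257
guide 0.12 0.5375 0.5468 0.6168 0.6242
carrier rect ((587.0009765625, 285.7536315917969), (46.1737174987793, 120.99064636230469), 10.8944673538208)
post top [0.57731851 0.32531549] [0.56808998 0.31228815] [0.58710698 0.33905219] 31
spare rect ((445.7368469238281, 314.83734130859375), (124.21300506591797, 44.83395767211914), 79.29588317871094)
spare top [0.45337671 0.35847728] 28
flapreg [-0.04250467  0.01679162] [ 0.55505547 -0.01998075] [0.62579428 0.00975498]
```

```bash
cat > mv.py <<'E'
from h import *
def delta(p,yaw=None,obs=None):
    """shift cm & turn deg (tool axes) from measured pose to TCP p with tool down, tool-x heading yaw(deg)"""
    o=obs or robot.get_obs(); Rt=R.from_quat(o['tool_rot'])
    d=Rt.inv().apply(np.array(p)-o['position'])*100
    t=np.zeros(3)
    if yaw is not None:
        y=np.radians(yaw); x=np.array([np.cos(y),np.sin(y),0]); z=np.array([0,0,-1.]); T=R.from_matrix(np.stack([x,np.cross(z,x),z],1))
        t=(Rt.inv()*T).as_rotvec(degrees=True)
    print('t',o['time'],'pos',o['position'].round(4),'F',o['ft_force'].round(2),'w',round(o['grip_width'],4)); print('shift',d.round(2),'turn',t.round(2))
E
python3 -c "
from mv import *
delta([.580,.327,.15],100.3)"
```

```text
t 0.15 pos [0.1705 0.6007 0.2218] F [ 0.07 -0.13  0.09] w 0.087
shift [-46.87 -15.13   7.19] turn [-9.000e-02  4.000e-02  6.384e+01]
```

drive_tool:
  targets: [-12,-4,1,0,0,16,-24,-8,3,0,0,32,-36,-12,5,0,0,48,-46.9,-15.1,7.0,0,0,64,-46.9,-15.1,7.0,0,0,64,-46.9,-15.1,7.0,0,0,64,-46.9,-15.1,7.0,0,0,64,-46.9,-15.1,7.0,0,0,64,-46.9,-15.1,7.0,0,0,64,-46.9,-15.1,7.0,0,0,64,-46.9,-15.1,7.0,0,0,64,-46.9,-15.1,7.0,0,0,64]
  grip: -1

```text
time: 1.15
position: [0.5822, 0.326, 0.1518]
tool_rot: [0.642, 0.767, -0.0, -0.0]
ft_force: [-0.5, 0.7, -0.0]
grip_width: 0.0868
```

```bash
python3 -c "
from mv import *
delta([.580,.327,.15],100.3)
o=robot.get_obs();print(o['q'],o['joint_velocities'])
im,d=robot.camera('wrist'); save('w1',im); np.save('w1.npy',d); np.savez('w1p',p=o['position'],q=o['tool_rot'])
"
```

```text
t 1.15 pos [0.5822 0.326  0.1518] F [-0.47  0.66 -0.04] w 0.0868
shift [ 0.14 -0.2   0.18] turn [-0.03  0.01 -0.2 ]
[ 3.43351542e-01  6.62838362e-01  1.38228490e+00 -1.07534399e-04
  1.09707632e+00  1.67081228e-01] [-0.57744687  0.33912822 -0.51454138  0.0076596   0.16666974 -0.5749769 ]
```

View pics/w1.png

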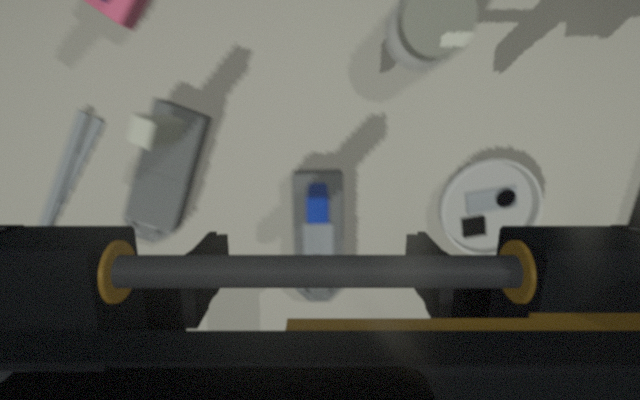

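```bash
python3 -c "
from mv import *
o=robot.get_obs();print(o['time'],o['position'],o['joint_velocities'].round(3))
im,d=robot.camera('wrist'); save('w2',im)
np.savez('w2p',p=o['position'],q=o['tool_rot'],d=d)
hsv=cv2.cvtColor(im,cv2.COLOR_RGB2HSV); m=cv2.inRange(hsv,(105,120,40),(130,255,255))
v,u=np.where(m>0)
W=np.array([world('wrist',a,b,depth=d[b,a],pose=(o['position'],o['tool_rot'])) for a,b in zip(u,v) if d[b,a]>0 ])
print(u.min(),u.max(),v.min(),v.max(),W[:,2].min(),W[:,2].max())
T=W[W[:,2]>.074]; print(len(T),T.mean(0),cv2.minAreaRect((T[:,:2]*1000).astype(np.float32)))
"
```

```text
1.2 [0.58967303 0.3211502  0.15086146] [ 0.044 -0.03   0.045  0.021 -0.006  0.108]
294 315 175 212 0.03488956816029659 0.0801712715135002
605 [0.58115255 0.32907077 0.07783445] ((581.1119384765625, 328.6238708496094), (14.582131385803223, 19.296306610107422), 9.82187557220459)
```

```bash
python3 -c "
from fit import *
" >/dev/null; python3 - <<'E'
import io,contextlib
with contextlib.redirect_stdout(io.StringIO()):
    from fit import *
for P in (Ps,Pd):
    q=sel(P,(.58,.645),(-.03,.012),(.039,.1)); print(len(q),q.min(0) if len(q) else '',q.max(0) if len(q) else '',np.median(q,0) if len(q) else '')
from mv import *
delta([.581,.3287,.15],100.1)
E
```

```text
21 [ 0.61610907 -0.01991946  0.03920817] [ 0.62975882 -0.00130144  0.04668707] [ 0.62163439 -0.00608247  0.04220412]
16 [ 0.6127604  -0.01382797  0.03984132] [ 0.62386911 -0.00360959  0.0459751 ] [ 0.61723896 -0.00892209  0.04213542]
t 1.25 pos [0.5862 0.3233 0.1511] F [-0.38  0.27  0.78] w 0.087
shift [ 0.62 -0.42  0.11] turn [ 0.15  0.1  -0.33]
```

drive_tool:
  targets: [0,0,0,0,0,0,0,0,0,0,0,0,0,0,0,0,0,0]

```text
time: 1.5
position: [0.5792, 0.3286, 0.1525]
tool_rot: [0.641, 0.767, -0.0, -0.0]
ft_force: [0.2, 0.1, -0.5]
grip_width: 0.0876
```

```bash
python3 - <<'E'
from mv import *
delta([.581,.3287,.044],100.1)
E
```

```text
t 1.5 pos [0.5792 0.3286 0.1525] F [ 0.16  0.14 -0.5 ] w 0.0876
shift [-0.03  0.2  10.85] turn [-0.07 -0.01  0.12]
```

drive_tool:
  targets: [0,0.1,2,0,0,0,0,0.1,4.5,0,0,0,0,0.1,7,0,0,0,0,0.1,9,0,0,0,0,0.1,10.3,0,0,0,0,0.1,10.8,0,0,0,0,0.1,10.8,0,0,0,0,0.1,10.8,0,0,0,0,0.1,10.8,0,0,0]

```text
time: 2.25
position: [0.5826, 0.3286, 0.0461]
tool_rot: [0.642, 0.767, 0.001, 0.001]
ft_force: [1.5, -0.2, 0.6]
grip_width: 0.0867
```

```bash
python3 - <<'E'
from mv import *
delta([.581,.3287,.044],100.1)
E
```

```text
t 2.25 pos [0.5826 0.3286 0.0461] F [ 1.53 -0.21  0.58] w 0.0867
shift [ 0.03 -0.16  0.21] turn [ 0.17 -0.03  0.07]
```

drive_tool:
  targets: [0,-0.1,0.15,0,0,0,0,-0.1,0.15,0,0,0,0,-0.1,0.15,0,0,0,0,-0.1,0.15,0,0,0,0,-0.1,0.15,0,0,0,0,-0.1,0.15,0,0,0,0,-0.1,0.15,0,0,0,0,-0.1,0.15,0,0,0,0,-0.1,0.15,0,0,0,0,-0.1,0.15,0,0,0]
  grip: 1
  squeeze: 25

```text
time: 3.08
position: [0.5806, 0.3278, 0.043]
tool_rot: [0.642, 0.767, -0.0, 0.0]
ft_force: [-0.1, 0.6, -0.2]
grip_width: 0.0281
```

```bash
python3 - <<'E'
from mv import *
delta([.581,.3287,.044],100.1)
E
```

```text
t 3.0833 pos [0.5806 0.3278 0.043 ] F [-0.11  0.61 -0.22] w 0.0281
shift [ 0.09  0.05 -0.1 ] turn [-0.    0.    0.04]
```

Still closing; hold a little longer.

drive_tool:
  targets: [0,0,0,0,0,0,0,0,0,0,0,0,0,0,0,0,0,0,0,0,0,0,0,0,0,0,0,0,0,0]

```text
time: 3.5
position: [0.5807, 0.3278, 0.043]
tool_rot: [0.642, 0.767, -0.0, 0.0]
ft_force: [0.1, -0.8, 0.1]
grip_width: 0.0156
```

```bash
python3 - <<'E'
from mv import *
delta([.581,.3287,.044],100.1)
E
```

```text
t 3.5 pos [0.5807 0.3278 0.043 ] F [ 0.08 -0.77  0.09] w 0.0156
shift [ 0.09  0.05 -0.1 ] turn [0.   0.   0.04]
```

```bash
python3 - <<'E'
from mv import *
delta([.584,.117,.103],92.8)
E
```

```text
t 3.5 pos [0.5807 0.3278 0.043 ] F [ 0.08 -0.77  0.09] w 0.0156
shift [-20.81  -3.38  -6.  ] turn [0.   0.   7.34]
```

drive_tool:
  targets: [0,0,-1,0,0,0,0,0,-2.5,0,0,0,0,0,-4,0,0,0,0,0,-5.2,0,0,0,0,0,-6,0,0,0,0,0,-6,0,0,0,0,0,-6,0,0,0]

```text
time: 4.08
position: [0.5807, 0.3278, 0.1036]
tool_rot: [0.642, 0.767, 0.0, 0.0]
ft_force: [-0.5, -0.9, -1.4]
grip_width: 0.0159
```

```bash
python3 - <<'E'
from mv import *
delta([.584,.117,.103],92.8)
im,d=robot.camera('scene'); save('s1',im[150:320,150:500])
E
```

```text
t 4.0833 pos [0.5807 0.3278 0.1036] F [-0.51 -0.92 -1.39] w 0.0159
shift [-20.81  -3.39   0.05] turn [ 0.05 -0.01  7.34]
```

View pics/s1.png

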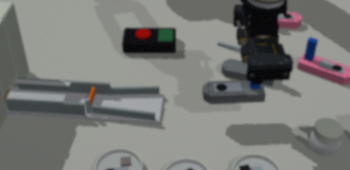

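drive_tool:
  targets: [-2,-0.3,0,0,0,1,-4.5,-0.7,0,0,0,2,-7.5,-1.2,0,0,0,3,-10.5,-1.7,0,0,0,4,-13.5,-2.2,0,0,0,5,-16.5,-2.7,0,0,0,6,-19,-3.1,0,0,0,7,-20.8,-3.4,0,0,0,7.3,-20.8,-3.4,0,0,0,7.3,-20.8,-3.4,0,0,0,7.3,-20.8,-3.4,0,0,0,7.3,-20.8,-3.4,0,0,0,7.3]

```text
time: 5.13
position: [0.5834, 0.1182, 0.1026]
tool_rot: [0.689, 0.725, -0.0, -0.0]
ft_force: [0.9, -0.6, -0.5]
grip_width: 0.0159
```

```bash
python3 - <<'E'
from mv import *
delta([.584,.117,.054],92.8)
for n in ['scene','side']:
    im,d=robot.camera(n); save(n+'2',im); np.save(n+'2.npy',d)
E
python3 - <<'E'
from h import *
a=cv2.imread('pics/scene2.png')[170:310,140:400]; b=cv2.imread('pics/side2.png')[110:280,280:480]
cv2.imwrite('pics/z2.png',np.vstack([cv2.resize(a,(600,323)),cv2.resize(b,(600,510))])[:600*2][:833])
cv2.imwrite('pics/z2a.png',cv2.resize(a,None,fx=3,fy=3)); cv2.imwrite('pics/z2b.png',cv2.resize(b,None,fx=3,fy=3))
E
```

```text
t 5.1333 pos [0.5834 0.1182 0.1026] F [ 0.91 -0.58 -0.46] w 0.0159
shift [-0.12  0.06  4.86] turn [-0.04 -0.02  0.11]
```

View pics/z2a.png

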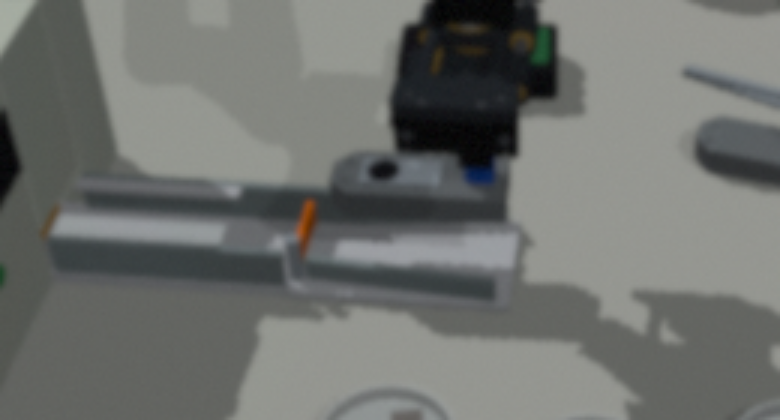

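View pics/z2b.png

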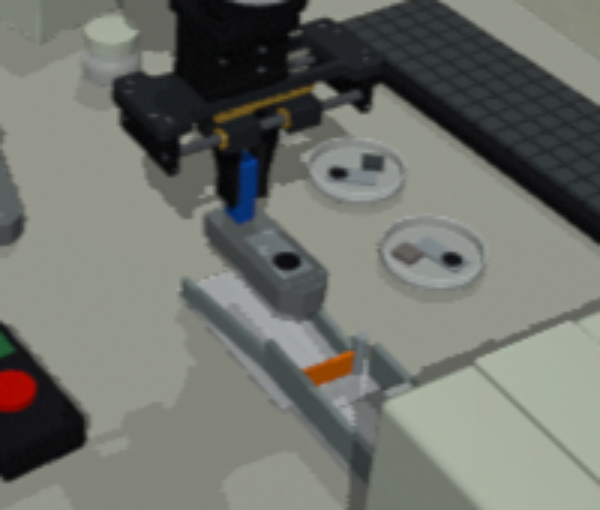

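```bash
python3 - <<'E'
from hm import *
def sel(P,x,y,z): return P[(P[:,0]>x[0])&(P[:,0]<x[1])&(P[:,1]>y[0])&(P[:,1]<y[1])&(P[:,2]>z[0])&(P[:,2]<z[1])]
for n in ['scene','side']:
    P=cloud(n,np.load(n+'2.npy'))
    C=sel(P,(.53,.65),(-.02,.16),(.076,.087)); C=C[C[:,1]<.10]; print(n,'top z',np.percentile(C[:,2],[5,50,95]).round(4),len(C))
    for y in np.arange(.035,.10,.01):
        q=C[abs(C[:,1]-y)<.005,0]; 
        if len(q)>5: print(round(y,3),q.min().round(4),q.max().round(4),((q.min()+q.max())/2).round(4))
    print('nose y',C[:,1].min(), 'spare', )
    # tray plate edges (z 5..10mm) outer
    F=sel(P,(.53,.65),(.125,.15),(.004,.012)); print('floor outer end',F[:,1].max() if len(F) else '')
E
```

```text
scene top z [0.0781 0.0815 0.0842] 611
0.035 0.5654 0.6115 0.5885
0.045 0.5657 0.6115 0.5886
0.055 0.5643 0.6095 0.5869
0.065 0.5658 0.6117 0.5887
0.075 0.5618 0.61 0.5859
0.085 0.5628 0.6074 0.5851
0.095 0.5642 0.6073 0.5858
nose y 0.016726894983024744 spare
floor outer end 0.14375513836658774
side top z [0.0778 0.081  0.0842] 486
0.035 0.5627 0.608 0.5853
0.045 0.5633 0.6075 0.5854
0.055 0.5627 0.6087 0.5857
0.065 0.5627 0.6086 0.5857
0.075 0.5626 0.6069 0.5848
0.085 0.5607 0.6057 0.5832
0.095 0.5613 0.6049 0.5831
nose y 0.01355836342076528 spare
floor outer end 0.14025866261236766
```

drive_tool:
  targets: [-0.1,0.15,1,0,0,0,-0.1,0.15,2.2,0,0,0,-0.1,0.15,3.4,0,0,0,-0.1,0.15,4.2,0,0,0,-0.1,0.15,4.7,0,0,0,-0.1,0.15,5.0,0,0,0,-0.1,0.15,5.0,0,0,0,-0.1,0.15,5.0,0,0,0]

```text
time: 5.9
position: [0.5854, 0.1161, 0.0529]
tool_rot: [0.689, 0.724, -0.0, -0.0]
ft_force: [-1.3, 0.0, -1.6]
grip_width: 0.0161
```

```bash
python3 - <<'E'
from mv import *
delta([.585,.117,.052],92.8)
E
```

```text
t 5.9 pos [0.5854 0.1161 0.0529] F [-1.3   0.03 -1.58] w 0.0161
shift [ 0.1  -0.04  0.09] turn [-0.    0.    0.03]
```

drive_tool:
  targets: [0,0,0.1,0,0,0,0,0,0.12,0,0,0,0,0,0.12,0,0,0]

```text
time: 6.15
position: [0.5856, 0.1161, 0.0523]
tool_rot: [0.689, 0.724, 0.0, 0.0]
ft_force: [-0.2, -0.2, -1.0]
grip_width: 0.0155
```

```bash
python3 - <<'E'
from mv import *
delta([.585,.117,.052],92.8)
for n in ['scene','side']:
    im,d=robot.camera(n); save(n+'3',im); np.save(n+'3.npy',d)
a=cv2.imread('pics/scene3.png')[170:310,140:400]; b=cv2.imread('pics/side3.png')[110:280,280:480]
cv2.imwrite('pics/z3a.png',cv2.resize(a,None,fx=3,fy=3)); cv2.imwrite('pics/z3b.png',cv2.resize(b,None,fx=3,fy=3))
E
```

```text
t 6.15 pos [0.5856 0.1161 0.0523] F [-0.22 -0.2  -0.98] w 0.0155
shift [ 0.09 -0.06  0.03] turn [0.05 0.   0.04]
```

View pics/z3a.png

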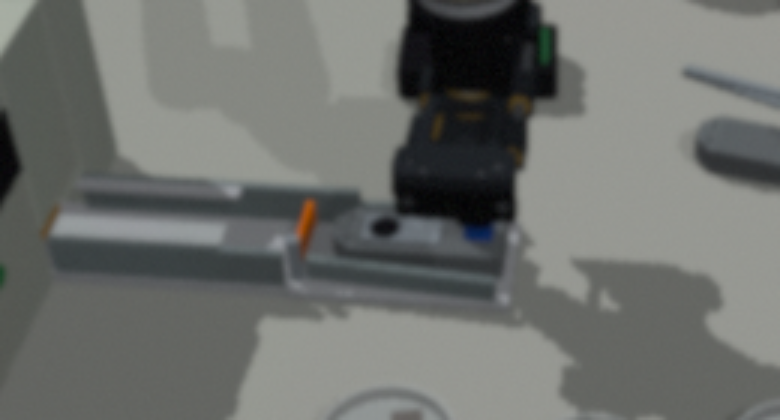

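View pics/z3b.png

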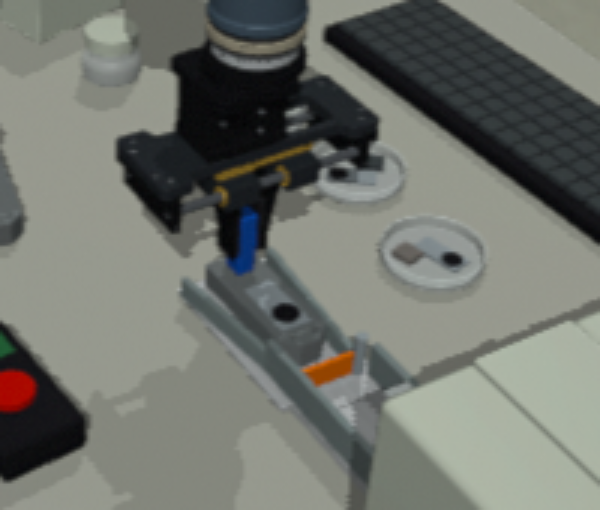

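drive_tool:
  targets: [-0.15,0,0.03,0,0,0,-0.3,0,0.06,0,0,0,-0.45,0,0.08,0,0,0,-0.6,0,0.08,0,0,0,-0.75,0,0.08,0,0,0,-0.9,0,0.08,0,0,0,-1.05,0,0.08,0,0,0,-1.2,0,0.08,0,0,0,-1.35,0,0.08,0,0,0,-1.5,0,0.08,0,0,0,-1.65,0,0.08,0,0,0,-1.8,0,0.08,0,0,0]

```text
time: 7.25
position: [0.5862, 0.098, 0.0511]
tool_rot: [0.689, 0.724, 0.0, 0.0]
ft_force: [0.1, 0.2, -1.3]
grip_width: 0.0157
```

```bash
cat > st.py <<'E'
from h import *
o=robot.get_obs(); ax=np.array([.0488,-.9988,0]); ay=np.array([.9988,.0488,0]); O=np.array([.590,-.008,0])
d=o['position']-O; f=o['ft_force']; print('t',round(o['time'],2),'an x %.1f y %.1f z %.1f mm'%(d@ax*1e3,d@ay*1e3,d[2]*1e3),'F ax %.2f ay %.2f z %.2f'%(f@ax,f@ay,f[2]),'M',o['moment'].round(2),'w',round(o['grip_width'],4))
E
python3 st.py
```

```text
t 7.25 an x -106.0 y 1.4 z 51.1 mm F ax -0.22 ay 0.14 z -1.35 M [-0.1   0.09  0.03] w 0.0157
```

drive_tool:
  targets: [-0.1,0,0,0,0,0,-0.2,0,0,0,0,0,-0.3,0,0,0,0,0,-0.4,0,0,0,0,0,-0.5,0,0,0,0,0,-0.6,0,0,0,0,0,-0.7,0,0,0,0,0,-0.8,0,0,0,0,0]

```text
time: 7.92
position: [0.5866, 0.0904, 0.0511]
tool_rot: [0.689, 0.724, 0.0, -0.0]
ft_force: [0.0, 2.6, -0.1]
grip_width: 0.0155
```

```bash
python3 st.py
```

```text
t 7.92 an x -98.4 y 1.4 z 51.1 mm F ax -2.60 ay 0.13 z -0.12 M [0.47 0.06 0.07] w 0.0155
```

drive_tool:
  targets: [-0.1,0,0,0,0,0,-0.2,0,0,0,0,0,-0.3,0,0,0,0,0,-0.4,0,0,0,0,0,-0.5,0,0,0,0,0,-0.6,0,0,0,0,0,-0.7,0,0,0,0,0,-0.8,0,0,0,0,0]

```text
time: 8.58
position: [0.5868, 0.0821, 0.0511]
tool_rot: [0.689, 0.724, -0.0, -0.0]
ft_force: [-1.2, 3.6, 0.7]
grip_width: 0.0156
```

```bash
python3 st.py
```

```text
t 8.58 an x -90.2 y 1.2 z 51.1 mm F ax -3.70 ay -0.99 z 0.74 M [ 0.65  0.13 -0.03] w 0.0156
```

drive_tool:
  targets: [-0.1,0,0,0,0,0,-0.2,0,0,0,0,0,-0.3,0,0,0,0,0,-0.4,0,0,0,0,0,-0.5,0,0,0,0,0,-0.6,0,0,0,0,0,-0.7,0,0,0,0,0,-0.8,0,0,0,0,0,-0.9,0,0,0,0,0,-1.0,0,0,0,0,0]

```text
time: 9.42
position: [0.585, 0.0746, 0.0512]
tool_rot: [0.69, 0.724, -0.0, -0.003]
ft_force: [-4.4, 9.8, 5.2]
grip_width: 0.0162
```

```bash
python3 st.py
```

```text
t 9.42 an x -82.8 y -1.0 z 51.2 mm F ax -10.05 ay -3.89 z 5.20 M [ 1.51  0.75 -0.17] w 0.0162
```

```bash
python3 st.py; python3 - <<'E'
from mv import *
for n in ['scene','side']:
    im,d=robot.camera(n); save(n+'4',im); np.save(n+'4.npy',d)
a=cv2.imread('pics/scene4.png')[200:300,170:370]; b=cv2.imread('pics/side4.png')[170:270,330:450]
cv2.imwrite('pics/z4a.png',cv2.resize(a,None,fx=4,fy=4,interpolation=cv2.INTER_CUBIC)); cv2.imwrite('pics/z4b.png',cv2.resize(b,None,fx=5,fy=5,interpolation=cv2.INTER_CUBIC))
E
python3 st.py
```

```text
t 9.42 an x -82.8 y -1.0 z 51.2 mm F ax -10.05 ay -3.89 z 5.20 M [ 1.51  0.75 -0.17] w 0.0162
t 9.52 an x -82.3 y -1.1 z 51.2 mm F ax -10.04 ay -4.63 z 4.85 M [ 1.45  0.74 -0.17] w 0.0154
```

View pics/z4a.png

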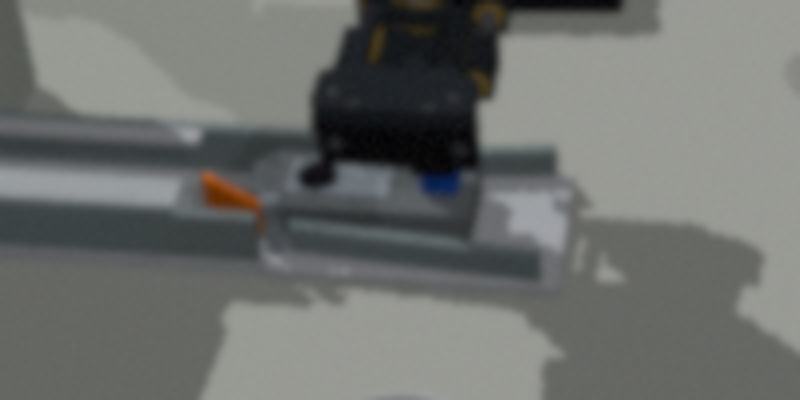

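View pics/z4b.png

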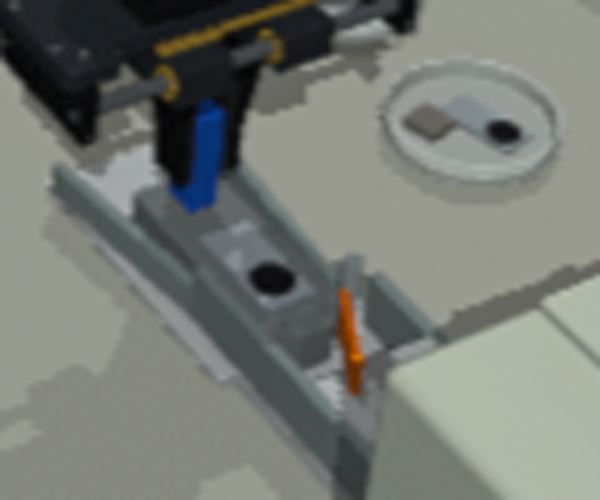

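drive_tool:
  targets: [-0.05,0,-0.05,0,0,0,-0.1,0,-0.1,0,0,0,-0.2,0,-0.1,0,0,0,-0.3,0,-0.1,0,0,0]

```text
time: 9.85
position: [0.5846, 0.0701, 0.0514]
tool_rot: [0.69, 0.724, -0.002, -0.003]
ft_force: [-4.5, 5.1, 0.8]
grip_width: 0.0157
```

```bash
python3 st.py
```

```text
t 9.85 an x -78.3 y -1.6 z 51.4 mm F ax -5.28 ay -4.28 z 0.83 M [ 0.9   0.8  -0.16] w 0.0157
```

drive_tool:
  targets: [-0.1,0,0,0,0,0,-0.2,0,0,0,0,0,-0.3,0,0,0,0,0,-0.4,0,0,0,0,0,-0.5,0,0,0,0,0,-0.6,0,0,0,0,0]

```text
time: 10.35
position: [0.5859, 0.0631, 0.0514]
tool_rot: [0.69, 0.724, -0.001, -0.002]
ft_force: [-3.4, 2.3, -1.2]
grip_width: 0.0162
```

```bash
python3 st.py
```

```text
t 10.35 an x -71.2 y -0.7 z 51.4 mm F ax -2.51 ay -3.26 z -1.22 M [ 0.44  0.68 -0.19] w 0.0162
```

drive_tool:
  targets: [-0.15,0,0,0,0,0,-0.3,0,0,0,0,0,-0.45,0,0,0,0,0,-0.6,0,0,0,0,0,-0.75,0,0,0,0,0,-0.9,0,0,0,0,0,-1.05,0,0,0,0,0,-1.2,0,0,0,0,0,-1.35,0,0,0,0,0,-1.5,0,0,0,0,0,-1.65,0,0,0,0,0,-1.8,0,0,0,0,0]

```text
time: 11.35
position: [0.5892, 0.0449, 0.0522]
tool_rot: [0.689, 0.724, 0.0, 0.0]
ft_force: [-2.0, 1.3, -0.8]
grip_width: 0.0155
```

```bash
python3 st.py
```

```text
t 11.35 an x -52.9 y 1.7 z 52.2 mm F ax -1.41 ay -1.93 z -0.76 M [ 0.16  0.44 -0.17] w 0.0155
```

drive_tool:
  targets: [-0.2,0,0.03,0,0,0,-0.4,0,0.05,0,0,0,-0.6,-0.05,0.05,0,0,0,-0.8,-0.05,0.05,0,0,0,-1.0,-0.05,0.05,0,0,0,-1.2,-0.05,0.05,0,0,0,-1.4,-0.05,0.05,0,0,0,-1.6,-0.05,0.05,0,0,0,-1.8,-0.05,0.05,0,0,0,-2.0,-0.05,0.05,0,0,0,-2.2,-0.05,0.05,0,0,0,-2.4,-0.05,0.05,0,0,0]

```text
time: 12.35
position: [0.5896, 0.021, 0.0516]
tool_rot: [0.689, 0.724, 0.0, 0.0]
ft_force: [-1.5, 0.4, -0.9]
grip_width: 0.0157
```

```bash
python3 st.py
```

```text
t 12.35 an x -28.9 y 1.0 z 51.6 mm F ax -0.46 ay -1.50 z -0.91 M [ 0.11  0.32 -0.04] w 0.0157
```

drive_tool:
  targets: [-0.3,0,0,0,0,0,-0.6,0,0,0,0,0,-0.9,0,0,0,0,0,-1.2,0,0,0,0,0,-1.5,0,0,0,0,0,-1.8,0,0,0,0,0,-2.1,0,0,0,0,0,-2.4,0,0,0,0,0,-2.7,0,0,0,0,0,-3.0,0,0,0,0,0,-3.3,0,0,0,0,0,-3.6,0,0,0,0,0]

```text
time: 13.35
position: [0.5914, -0.015, 0.0516]
tool_rot: [0.689, 0.724, -0.0, 0.0]
ft_force: [-1.1, -0.5, -0.0]
grip_width: 0.016
```

```bash
python3 st.py
```

```text
t 13.35 an x 7.1 y 1.0 z 51.6 mm F ax 0.42 ay -1.10 z -0.05 M [ 0.09  0.31 -0.03] w 0.016
```

drive_tool:
  targets: [-0.3,0,0,0,0,0,-0.6,0,0,0,0,0,-0.9,0,0,0,0,0,-1.2,0,0,0,0,0,-1.5,0,0,0,0,0,-1.8,0,0,0,0,0,-2.1,0,0,0,0,0,-2.4,0,0,0,0,0,-2.7,0,0,0,0,0,-3.0,0,0,0,0,0,-3.3,0,0,0,0,0,-3.6,0,0,0,0,0]

```text
time: 14.35
position: [0.5931, -0.051, 0.0516]
tool_rot: [0.689, 0.724, -0.0, 0.0]
ft_force: [-1.6, 1.1, -1.2]
grip_width: 0.0158
```

```bash
python3 st.py;  python3 - <<'E'
from mv import *
for n in ['scene','side']:
    im,d=robot.camera(n); save(n+'5',im); np.save(n+'5.npy',d)
a=cv2.imread('pics/scene5.png')[150:300,120:370]; b=cv2.imread('pics/side5.png')[130:290,310:510]
cv2.imwrite('pics/z5a.png',cv2.resize(a,None,fx=3,fy=3,interpolation=cv2.INTER_CUBIC)); cv2.imwrite('pics/z5b.png',cv2.resize(b,None,fx=3,fy=3,interpolation=cv2.INTER_CUBIC))
E
```

```text
t 14.35 an x 43.1 y 1.0 z 51.6 mm F ax -1.18 ay -1.52 z -1.19 M [0.09 0.35 0.02] w 0.0158
```

View pics/z5a.png

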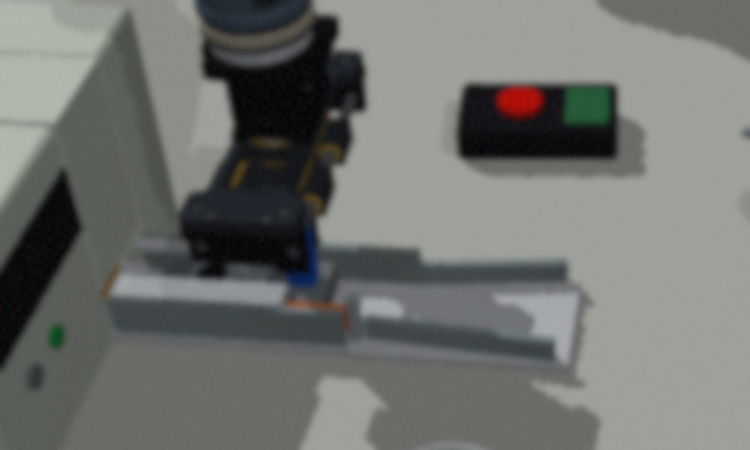

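View pics/z5b.png

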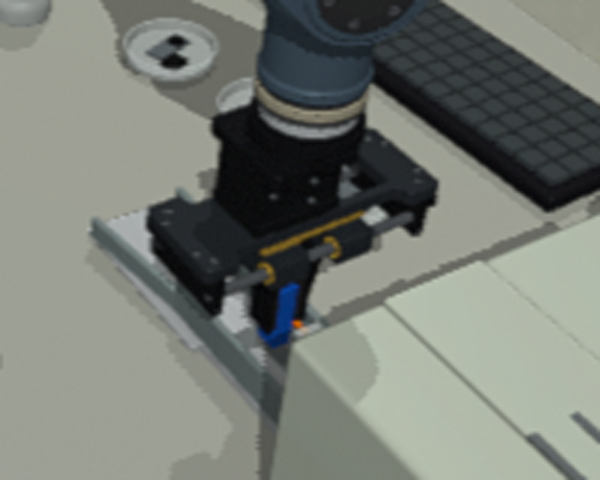

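drive_tool:
  targets: [-0.25,0,0,0,0,0,-0.5,0,0,0,0,0,-0.75,0,0,0,0,0,-1.0,0,0,0,0,0,-1.25,0,0,0,0,0,-1.5,0,0,0,0,0,-1.75,0,0,0,0,0,-2.0,0,0,0,0,0,-2.2,0,0,0,0,0,-2.4,0,0,0,0,0,-2.5,0,0,0,0,0]

```text
time: 15.37
position: [0.5946, -0.0764, 0.0516]
tool_rot: [0.689, 0.724, -0.0, 0.0]
ft_force: [-1.4, -0.6, -1.9]
grip_width: 0.0155
```

```bash
python3 st.py
```

```text
t 15.37 an x 68.5 y 1.3 z 51.6 mm F ax 0.57 ay -1.39 z -1.88 M [-0.32  0.26 -0.01] w 0.0155
```

drive_tool:
  targets: [-0.05,0,0,0,0,0,-0.1,0,0,0,0,0,-0.15,0,0,0,0,0,-0.2,0,0,0,0,0,-0.25,0,0,0,0,0,-0.3,0,0,0,0,0,-0.35,0,0,0,0,0,-0.4,0,0,0,0,0]

```text
time: 16.03
position: [0.5946, -0.0797, 0.0516]
tool_rot: [0.689, 0.724, 0.0, 0.0]
ft_force: [-0.1, -0.2, -2.0]
grip_width: 0.0163
```

```bash
python3 st.py
```

```text
t 16.03 an x 71.8 y 1.1 z 51.6 mm F ax 0.20 ay -0.08 z -1.96 M [-0.05  0.1   0.02] w 0.0163
```

drive_tool:
  targets: [-0.05,0,0,0,0,0,-0.1,0,0,0,0,0,-0.15,0,0,0,0,0,-0.2,0,0,0,0,0,-0.25,0,0,0,0,0,-0.3,0,0,0,0,0,-0.35,0,0,0,0,0,-0.4,0,0,0,0,0]

```text
time: 16.7
position: [0.5948, -0.0837, 0.0515]
tool_rot: [0.689, 0.724, 0.0, 0.0]
ft_force: [-0.5, 0.3, -0.9]
grip_width: 0.0157
```

```bash
python3 st.py;  python3 - <<'E'
from mv import *
im,d=robot.camera('scene'); save('scene6',im); np.save('scene6.npy',d)
a=im[200:300,150:350]; save('z6a',cv2.resize(a,None,fx=4,fy=4,interpolation=cv2.INTER_CUBIC))
E
```

```text
t 16.7 an x 75.9 y 1.1 z 51.5 mm F ax -0.31 ay -0.45 z -0.90 M [-0.05  0.02  0.01] w 0.0157
```

View pics/z6a.png

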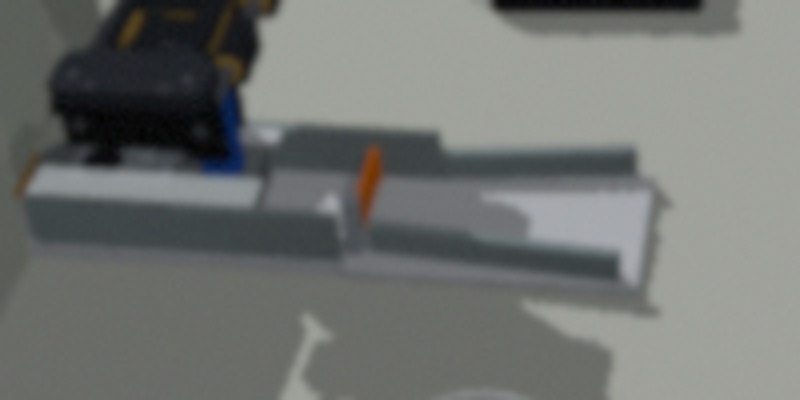

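Flap (370,180 in this crop) has shut across the lane behind the carrier. Continue feeling.

drive_tool:
  targets: [-0.05,0,0,0,0,0,-0.1,0,0,0,0,0,-0.15,0,0,0,0,0,-0.2,0,0,0,0,0,-0.25,0,0,0,0,0,-0.3,0,0,0,0,0,-0.35,0,0,0,0,0,-0.4,0,0,0,0,0]

```text
time: 17.42
position: [0.595, -0.0877, 0.0516]
tool_rot: [0.689, 0.724, 0.0, 0.0]
ft_force: [-0.0, 0.0, -0.7]
grip_width: 0.0157
```

```bash
python3 st.py
```

```text
t 17.42 an x 79.9 y 1.1 z 51.6 mm F ax -0.04 ay -0.01 z -0.66 M [-0.09  0.01 -0.06] w 0.0157
```

drive_tool:
  targets: [-0.05,0,0,0,0,0,-0.1,0,0,0,0,0,-0.15,0,0,0,0,0,-0.2,0,0,0,0,0,-0.25,0,0,0,0,0,-0.3,0,0,0,0,0,-0.35,0,0,0,0,0,-0.4,0,0,0,0,0]

```text
time: 18.08
position: [0.5952, -0.0917, 0.0515]
tool_rot: [0.689, 0.724, -0.0, -0.0]
ft_force: [-0.4, 0.8, -1.5]
grip_width: 0.0157
```

```bash
python3 st.py
```

```text
t 18.08 an x 83.8 y 1.1 z 51.5 mm F ax -0.77 ay -0.34 z -1.51 M [-0.04  0.08 -0.03] w 0.0157
```

drive_tool:
  targets: [-0.05,0,0,0,0,0,-0.1,0,0,0,0,0,-0.15,0,0,0,0,0,-0.2,0,0,0,0,0,-0.25,0,0,0,0,0,-0.3,0,0,0,0,0,-0.35,0,0,0,0,0,-0.4,0,0,0,0,0]

```text
time: 18.75
position: [0.5952, -0.094, 0.0517]
tool_rot: [0.689, 0.724, 0.001, -0.001]
ft_force: [0.3, 4.8, 1.9]
grip_width: 0.0158
```

```bash
python3 st.py
```

```text
t 18.75 an x 86.1 y 1.0 z 51.7 mm F ax -4.83 ay 0.51 z 1.86 M [ 0.98 -0.07  0.02] w 0.0158
```

drive_tool:
  targets: [-0.05,0,0,0,0,0,-0.1,0,0,0,0,0,-0.1,0,0,0,0,0]

```text
time: 19.0
position: [0.5952, -0.095, 0.0517]
tool_rot: [0.689, 0.724, 0.001, -0.001]
ft_force: [-0.1, 5.5, 1.3]
grip_width: 0.0159
```

```bash
python3 st.py
```

```text
t 19.0 an x 87.2 y 1.0 z 51.7 mm F ax -5.52 ay 0.12 z 1.32 M [ 0.92 -0.03  0.03] w 0.0159
```

drive_tool:
  targets: [-0.05,0,0,0,0,0,-0.1,0,0,0,0,0,-0.1,0,0,0,0,0]

```text
time: 19.25
position: [0.5952, -0.096, 0.0517]
tool_rot: [0.69, 0.724, 0.001, -0.001]
ft_force: [0.7, 6.1, 0.7]
grip_width: 0.0156
```

```bash
python3 st.py
```

```text
t 19.25 an x 88.2 y 0.9 z 51.7 mm F ax -6.07 ay 0.95 z 0.66 M [ 0.92 -0.03  0.07] w 0.0156
```

drive_tool:
  targets: [-0.05,0,0,0,0,0,-0.1,0,0,0,0,0,-0.15,0,0,0,0,0,-0.2,0,0,0,0,0,-0.2,0,0,0,0,0,-0.2,0,0,0,0,0]

```text
time: 19.75
position: [0.5953, -0.098, 0.0517]
tool_rot: [0.689, 0.724, 0.001, -0.001]
ft_force: [-0.2, 5.6, 1.4]
grip_width: 0.0157
```

```bash
python3 st.py
```

```text
t 19.75 an x 90.2 y 0.9 z 51.7 mm F ax -5.64 ay 0.05 z 1.43 M [ 0.97 -0.08  0.06] w 0.0157
```

drive_tool:
  targets: [0.05,0,0,0,0,0,0.1,0,0,0,0,0,0.13,0,0,0,0,0,0.13,0,0,0,0,0]

```text
time: 20.08
position: [0.5954, -0.0979, 0.0515]
tool_rot: [0.689, 0.724, 0.0, -0.0]
ft_force: [0.2, 5.4, 0.7]
grip_width: 0.0161
```

```bash
python3 st.py
```

```text
t 20.08 an x 90.1 y 1.0 z 51.5 mm F ax -5.38 ay 0.49 z 0.73 M [ 0.79  0.03 -0.04] w 0.0161
```

drive_tool:
  targets: [0.05,0,0,0,0,0,0.05,0,0,0,0,0,0.05,0,0,0,0,0]

```text
time: 20.33
position: [0.5954, -0.0979, 0.0515]
tool_rot: [0.689, 0.724, -0.0, -0.0]
ft_force: [0.2, 2.8, -0.3]
grip_width: 0.0156
```

```bash
python3 st.py
```

```text
t 20.33 an x 90.1 y 1.0 z 51.5 mm F ax -2.79 ay 0.31 z -0.28 M [ 0.57 -0.    0.04] w 0.0156
```

drive_tool:
  targets: [0.02,0,0,0,0,0,0.02,0,0,0,0,0,0.02,0,0,0,0,0,0.02,0,0,0,0,0,0.02,0,0,0,0,0,0.02,0,0,0,0,0]
  grip: 0

```text
time: 20.83
position: [0.5955, -0.0979, 0.0516]
tool_rot: [0.689, 0.724, -0.0, 0.0]
ft_force: [0.5, -0.4, 1.1]
grip_width: 0.042
```

```bash
python3 st.py
```

```text
t 20.83 an x 90.1 y 1.1 z 51.6 mm F ax 0.44 ay 0.46 z 1.09 M [-0.1   0.09  0.01] w 0.042
```

Released; TCP did not jump. Lift straight up.

drive_tool:
  targets: [0,0,-1,0,0,0,0,0,-2.5,0,0,0,0,0,-4,0,0,0,0,0,-6,0,0,0,0,0,-8,0,0,0,2,0,-10,0,0,0,4,0,-12,0,0,0,7,-1,-14,0,0,0,10,-2,-16,0,0,0,12,-3,-16,0,0,0,12,-3,-16,0,0,0,12,-3,-16,0,0,0]

```text
time: 21.83
position: [0.5591, 0.0216, 0.2127]
tool_rot: [0.688, 0.725, 0.0, 0.001]
ft_force: [0.8, -0.5, 0.7]
grip_width: 0.0437
```

```bash
python3 st.py;  python3 - <<'E'
from hm import *
for n in ['scene','side']:
    im,d=robot.camera(n); save(n+'7',im); np.save(n+'7.npy',d)
    P=cloud(n,d); B=P[(abs(P[:,0]-.595)<.03)&(P[:,1]<-.06)&(P[:,1]>-.15)&(P[:,2]>.08)&(P[:,2]<.092)]
    print(n,len(B),B.mean(0) if len(B) else '')
    hsv=cv2.cvtColor(im,cv2.COLOR_RGB2HSV); m=cv2.inRange(hsv,(5,150,100),(20,255,255)); v,u=np.where(m>0)
    W=np.array([world(n,a,b,depth=d[b,a]) for a,b in zip(u,v)]); W=W[(W[:,2]>.012)&(W[:,2]<.035)&(abs(W[:,0]-.59)<.05)&(abs(W[:,1])<.06)]
    f=np.polyfit(W[:,0],W[:,1],1) ;print('flap',len(W),f,W.min(0),W.max(0))
    save('z7'+n, cv2.resize(im[150:330,120:480] if n=='scene' else im[110:290,220:520],None,fx=2.2,fy=2.2,interpolation=cv2.INTER_CUBIC))
E
```

```text
t 21.83 an x -31.1 y -29.4 z 212.7 mm F ax 0.54 ay 0.73 z 0.71 M [-0.08  0.01  0.01] w 0.0437
scene 64 [ 0.59729531 -0.09575423  0.08439934]
flap 52 [ 0.1069623  -0.06950588] [ 0.56076354 -0.01739384  0.01397135] [ 0.60402421 -0.00471922  0.03235936]
side 41 [ 0.59227304 -0.09564566  0.08476095]
flap 94 [ 0.05378224 -0.0417196 ] [ 0.56823357 -0.01212693  0.01237056] [ 0.6141831  -0.00464866  0.03222922]
```

View pics/z7scene.png

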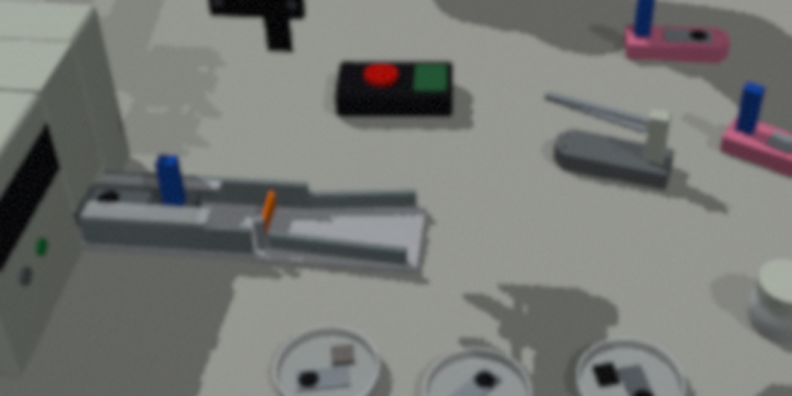

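View pics/z7side.png

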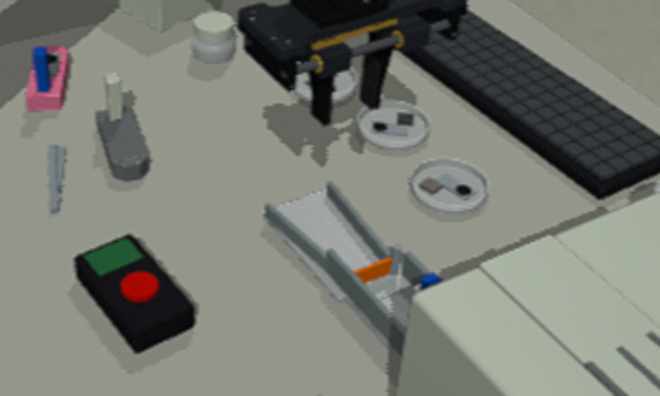

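```bash
python3 - <<'E'
from hm import *
for k,ty in [('6',-.0837),('7',-.0979)]:
    P=cloud('scene',np.load(f'scene{k}.npy'))
    C=P[(P[:,0]>.578)&(P[:,0]<.608)&(P[:,1]>-.12)&(P[:,1]<-.02)&(P[:,2]>.025)&(P[:,2]<.0335)]
    print(k,len(C),'tail y',np.sort(C[:,1])[-6:].round(4),'tcp',ty)
    B=P[(P[:,0]>.575)&(P[:,0]<.615)&(P[:,1]>-.13)&(P[:,1]<-.05)&(P[:,2]>.042)&(P[:,2]<.06)]; print(np.percentile(B[:,1],[2,50,98]).round(4),len(B))
im=cv2.imread('pics/scene0.png')[:,:,::-1]; d=np.load('scene0.npy')
hsv=cv2.cvtColor(np.ascontiguousarray(im),cv2.COLOR_RGB2HSV); m=cv2.inRange(hsv,(5,150,100),(20,255,255)); v,u=np.where(m>0)
W=np.array([world('scene',a,b,depth=d[b,a]) for a,b in zip(u,v)]); W=W[(W[:,2]>.012)&(W[:,2]<.035)&(abs(W[:,0]-.59)<.05)&(abs(W[:,1])<.06)]
print(len(W),np.polyfit(W[:,0],W[:,1],1))
E
```

```text
6 83 tail y [-0.0661 -0.0659 -0.0655 -0.0655 -0.0652 -0.065 ] tcp -0.0837
[-0.0915 -0.0746 -0.0716] 56
7 61 tail y [-0.0797 -0.0797 -0.0794 -0.0791 -0.0785 -0.0578] tcp -0.0979
[-0.1056 -0.0926 -0.0863] 73
45 [ 0.08426498 -0.0562058 ]
```

```bash
python3 -c "
from h import *
print(robot.get_obs()['joint_velocities'].round(3)); print(robot.hand_in())"
```

```text
[-0.015  0.016 -0.007  0.001 -0.     0.001]
the job is handed in; nothing more can be done
None
```

I loaded the blue-handled carrier and handed the job in at about 22 s of the 64 s allowed. I gripped it by its post, set it in the tray and slid it slowly through the flap. Axial force at the flap peaked at about 10 N in my readings, with about 5 N sideways and 5 N vertical. I then felt for the plunger in small steps.

**Plunger:** Contact came with the post about 84–86 mm past the flap. The plunger gave at about 5.5–6 N, slightly under the stated 6–7 N. I pushed on until the post was at about 90 mm, which puts the plunger in by an estimated 4–6 mm. I couldn't read the seat value directly, so that range comes from the tool's travel. I then eased the load off, let go and lifted clear.

**Last checks:**
- **Carrier:** it lies in the lane, with the post 88–90 mm past the flap and about 1 mm left of the centre line. Its tail moved about 14 mm during the plunger search and push, against 14.2 mm for the tool, so it did not slip noticeably in the grip.
- **Flap:** it shut across the lane behind the carrier. In the side camera its angle matches the analyser's to within measurement noise. The scene camera's fit was off by about 0.05 rad, but it was already off by about 0.03 rad in the starting picture, so I put that down to noise.
- **Camera disagreement:** the two cameras differ by 2–5 mm in absolute position, so I used the tool's own position for the fine distances.
- **Other items:** the spare carrier, dishes, jar, meter and tweezers look unmoved in the final pictures. I judged that by eye and did not measure it.

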